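# Nest the empty parts cups and call for a refill at the battery assembly bench

## Task

The module is built, so send the empties back: nest the three empty blue parts cups into one upright stack standing in the green return tray, then call for the refill by hanging the orange saddle card astride the bar of the aluminium rail. Let go of everything, and leave the blue cup that still holds brass spacers, the driver, the washer box and the cell block where they are.

Things in the scene. Friction and masses are not known exactly. Their poses are not given: they have to be found in the camera images.
- cup_a: First empty blue plastic cup, upright, open top, round. Height 80; base diameter 39, cone to 57 at height 50, then a shoulder out to a straight collar, 66 outside, 61 inside, up to the rim. Nested in an identical cup its shoulder rests on the lower rim: it stands 30 higher, its whole collar exposed, about 2 sideways play. 40 g. Origin: centre of underside; z up its axis.
- cup_b: Second empty blue plastic cup, upright, open top, round. Height 80; base diameter 39, cone to 57 at height 50, then a shoulder out to a straight collar, 66 outside, 61 inside, up to the rim. Nested in an identical cup its shoulder rests on the lower rim: it stands 30 higher, its whole collar exposed, about 2 sideways play. 40 g. Origin: centre of underside; z up its axis.
- cup_c: Third empty blue plastic cup, upright, open top, round. Height 80; base diameter 39, cone to 57 at height 50, then a shoulder out to a straight collar, 66 outside, 61 inside, up to the rim. Nested in an identical cup its shoulder rests on the lower rim: it stands 30 higher, its whole collar exposed, about 2 sideways play. 40 g. Origin: centre of underside; z up its axis.
- full_cup: Bystander: blue cup of the same shape and size as the empty ones but full of brass spacers (brass seen in its mouth), 220 g; leave it alone. Origin: centre of its underside. The four blue cups stand in a loose row along y in front of the robot, in any order, centres at least 110 apart.
- tray: green plastic return tray, fixed to the bench, 150 x 150 outside (162 over its lip), walls 30 high and 4 thick, flat floor 4 thick. At the far left or the far right of the bench. Origin: centre of its underside; x and y along its sides.
- tray_in (a point): centre of the tray's inner floor, on its surface (4 above the bench).
- rail: refill-call rail, fixed to the bench on the side opposite to the tray: square aluminium bar 20 x 20, 180 long, along the rail's y axis, top 120 above the bench, on two 20 x 20 uprights 80 either side of its middle, each with a foot plate 80 (x) x 40 (y) x 6. Origin: on the bench below the bar's middle; z up.
- rail_top (a point): middle of the bar's top face, 120 above the bench; axes as the rail's.
- card: orange rigid folded saddle card, standing on its two legs between tray and rail: 80 high, 70 long along y (ridge), open below and at its ends. Top 34 wide (x), 4 thick; sides upright from height 76 to 46 (34 apart outside, 28 inside; grip here across x), below flaring to 50 outside. 60 g. Sits on the bar either way round. Origin: centre between the feet; z up.
- card_saddle (a point): middle of the underside of the card's top, 76 above the card's origin: the face that rests on the bar.
- driver: Bystander: black-handled screwdriver, 190 long, 26 thick, lying roughly along y beyond the card. Origin: below its middle.
- washer_box: Bystander: open cardboard box with washers, 75 x 105 x 38 high, at the right of the cups. Origin: centre of its underside.
- cell_block: Bystander: holder with eight green battery cells, 52 x 97 x 72 high, 550 g, at the left of the cups. Origin: centre of its underside.
Not all that is in view belongs to the job. Leave any brown or pink look-alike of the cup_a alone.

How it is judged:
By the outcome, as a careful person would: the job done as asked, in the order asked, and still so for the second after the job is handed in, with the robot touching nothing.
It also fails if it takes over 72 s, if anything falls off the work surface, if the arm or the gripper's body presses on something with over 40 N, if the wrist force passes 120 N, or if a joint passes its speed limit or range.

## Robot

A 7-joint arm with a two-finger parallel gripper is mounted at the origin on the work surface. World frame = base frame: x ahead of the robot, y to its left, z up, the work surface at z = 0. Lengths are in m, angles in rad, forces in N, time in s.
With the tool pointing down it reaches from about 0.4 to 0.85 m from the base axis. Payload 10.4 kg.
Tool frame: the origin (TCP) lies midway between the tips of the shut fingers; the grasp point (between the pads) lies 19 mm behind it; z points along the fingers, y is the line along which they close (so a half turn about z gives the same grasp; the last joint's range is limited). The gripper opens to 87 mm and grips with 3 to 60 N. Pads are 19 mm wide; open, the fingers measure 117 mm over their backs; the gripper's body (75 mm by 190 mm) begins 51 mm behind the grasp point.
Start: joints at [1.108, 0.332, -0.065, 1.46, 0.022, 1.35, -0.088], TCP at [0.266, -0.566, 0.223] pointing down, gripper open.
Joint ranges: [-2.6, 2.6], [-0.5, 2.12], [-1.47, 1.34], [0.16, 2.42], [-1.27, 4.41], [0.06, 2.06], [-2.6, 2.6]. Speed limits (rad/s): [2.22, 2.22, 2.79, 2.79, 3.14, 3.14, 3.14].

## Interface

Orientations are given as a unit quaternion [x, y, z, w].
In Python, from bench import r gives the robot as it stands.
- The arm moves only by the tool arm_command, never from a script. Its argument "moves" is one flat list of numbers, 4 for each row, row after row: the shift along the tool's x, y, z in cm, then the turn about the tool's z in degrees. A call has 1 to 12 rows; each row shifts and turns the commanded pose from where the row before left it, along the tool's axes as they then stand; what a row does not reach is not made up. A row lasts 1/12 s, in which the tool goes at most 41.7 mm and 7.16 degrees, less where a joint would pass 70% of its speed; a pose out of reach is approached as far as the arm can. A call with a gripper value outside its range is refused whole. "fingers" is the opening in per cent of the stroke, from 0 (shut) to 100 (fully open), set as the call begins (left out, the last holds). The fingers move at their own pace and stop on an object; "squeeze" is the grip in N (left out, the last holds). Time passes only in rows, so rows that do not move let the fingers close. It gives the time, the measured TCP pose, the force, the opening and the grip force at its end, in the units of the state.
- r.read_state(): the state, without advancing time (a new reading comes with each control period).
- r.camera(name): name is "scene" or "side" or "wrist"; returns the picture (480x640x3 uint8, red, green, blue); there is no depth.
- r.camera_info(name): a dict with "fx", "fy", "cx", "cy" (pixels), "origin" and "attitude" of the camera in the world. Camera axes: x right, y up, looking along -z (the intrinsics and any distortion apply to the point x, -y, -z); pixel columns grow to the right and rows downward; lengths in m; the calibration is good to about 2 mm. The wrist camera is an equidistant fisheye: a pixel r from the principal point sees the ray r / f radians off the axis. A picture is of the moment at which its call begins: read the wrist's pose just before it. camera_info takes no time and is no camera call; for the wrist camera it gives the pose at the moment of the call.
- r.close_job(): hands the job in; it is judged then, once.
The state is a dict: "time": time; "joint_positions": joint angles; "joint_vel": joint speeds; "joint_torque": joint torques, N m; "ee_pos": TCP position; "eef_rot": TCP orientation; "ft_force": force on the tool from outside, world axes, zero at the start; "torque": the same for the moment, N m; "width": finger opening in m; "grip_force": force on a finger pad.
Only numpy, scipy, OpenCV 4.12 (cv2) and the standard library are available. Lean on these libraries where they do the work, as an engineer would, in place of code of your own. Each camera call takes 0.05 s, during which the arm holds its last target. There are 200 camera calls.

## Working session

There is one attempt and no reset: what is moved stays moved. The work goes in short steps, Python scripts to look and compute and a tool call to move; the robot and the scene stay as the last step left them, time stands still between calls to the robot, and variables do not carry over. Pictures are saved under pics/ and viewed, at most 10 in all, crops included, and the job is handed in when it is done.

Besides the shell and the picture viewer there is one more tool, called by a JSON object that holds its "method" and its "body". arm_command: Moves the arm, as the interface text tells. Its arguments: {"type":"object","properties":{"moves":{"type":"array"},"fingers":{"type":"number"},"squeeze":{"type":"number"}},"required":["moves"]}

```bash
mkdir -p pics; ls
cat > h.py <<'E'
from bench import r
import numpy as np, cv2
from scipy.spatial.transform import Rotation as R
def info(n):
    c=r.camera_info(n); a=np.array(c["attitude"],float)
    M=a if a.shape==(3,3) else R.from_quat(a).as_matrix()
    return c,M,np.array(c["origin"],float)
def ray(n,uv,I=None):
    c,M,o=I or info(n); x=(uv[0]-c["cx"])/c["fx"]; y=(uv[1]-c["cy"])/c["fy"]
    if n=="wrist":
        t=np.hypot(x,y); s=np.sin(t)/max(t,1e-9); d=np.array([x*s,-y*s,-np.cos(t)])
    else: d=np.array([x,-y,-1.])
    return o,M@(d/np.linalg.norm(d))
def plane(n,uv,z,I=None):
    o,d=ray(n,uv,I); return o+d*(z-o[2])/d[2]
def proj(n,p,I=None):
    c,M,o=I or info(n); q=M.T@(np.array(p)-o); x,y,z=q[0],-q[1],-q[2]
    if n=="wrist":
        h=np.hypot(x,y); t=np.arctan2(h,z); return c["cx"]+c["fx"]*t*x/h, c["cy"]+c["fy"]*t*y/h
    return c["cx"]+c["fx"]*x/z, c["cy"]+c["fy"]*y/z
def snap(n,f):
    I=info(n); im=r.camera(n)[:,:,::-1].copy(); cv2.imwrite("pics/"+f,im); return im,I
E
python3 - <<'E'
from h import *
for n in("scene","side","wrist"):
    im,I=snap(n,n+"0.png"); print(n,I[0])
s=r.read_state();print(s["ee_pos"],s["eef_rot"],s["time"],s["width"])
a=cv2.imread("pics/scene0.png");b=cv2.imread("pics/side0.png")
E
```

```text
pics
scene {'fx': 543.3752218850872, 'fy': 543.3752218850872, 'cx': 323.464336444961, 'cy': 233.9002803956304, 'origin': array([ 1.11359599, -0.49474324,  1.27852251]), 'attitude': array([0.24900009, 0.11341691, 0.40592751, 0.87198533])}
side {'fx': 520.0325073645671, 'fy': 520.0325073645671, 'cx': 314.32156198325373, 'cy': 228.08834338038758, 'origin': array([0.24804144, 0.69520904, 0.97376409]), 'attitude': array([-0.07348672,  0.3451859 ,  0.91748864, -0.18346934])}
wrist {'fx': 371.64829954431775, 'fy': 371.64829954431775, 'cx': 318.9856424560646, 'cy': 242.7949715389765, 'origin': array([ 0.3271368 , -0.53600466,  0.38411634]), 'attitude': array([-0.10589246,  0.06833815, -0.53130631,  0.83775312])}
[ 0.26597195 -0.56525749  0.22193165] [ 9.75918103e-01  2.18136553e-01 -1.41838144e-04 -5.29439092e-04] 0.15 0.0869838440406981
```

View pics/scene0.png

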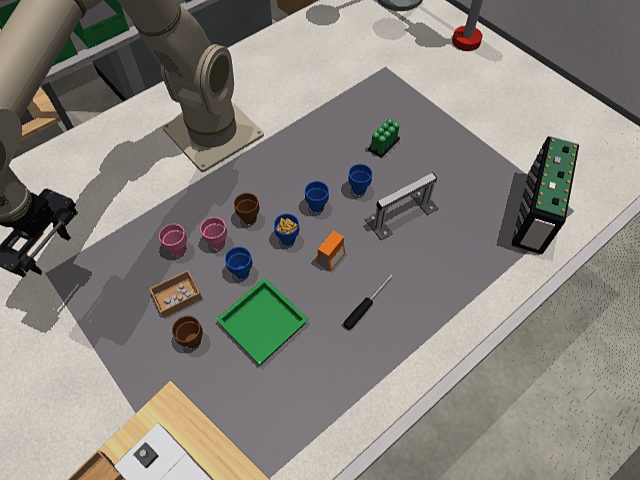

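View pics/side0.png

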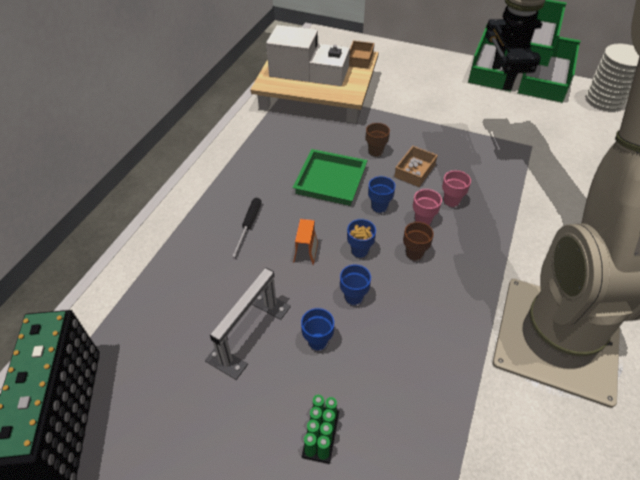

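The scene view shows four blue cups: (238,262), (286,229) with brass in its mouth, (317,196) and (360,179). It also shows two brown and two pink look-alikes, the tray at (263,322), the card at (331,251) and the rail at (405,205). The side view agrees, with cups at (381,193), (361,237, brass), (355,284) and (318,328). Three of the blue cups fit as empties. The crop will confirm that.

```bash
cat > m.py <<'E'
from h import *
from scipy.optimize import least_squares
def blobs(m,amin):
    m=cv2.morphologyEx(m,cv2.MORPH_CLOSE,np.ones((3,3)))
    cs,_=cv2.findContours(m,cv2.RETR_EXTERNAL,cv2.CHAIN_APPROX_NONE)
    return [c[:,0,:].astype(float) for c in cs if cv2.contourArea(c)>amin]
def rim(n,c,z,rad,I):
    P=np.array([plane(n,p,z,I)[:2] for p in c]); o=I[2][:2]
    d=P.mean(0)-o; d/=np.linalg.norm(d); s=(P-o)@d
    # far half: points beyond the widest place
    lat=(P-o)@np.array([-d[1],d[0]])
    sw=s[np.argmax(lat)]/2+s[np.argmin(lat)]/2
    Q=P[s>s.max()-rad*1.0]
    f=lambda q:np.hypot(*(Q-q[:2]).T)-q[2]
    r0=least_squares(lambda q:f([*q,rad]),Q.mean(0)-d*rad*.4,loss="soft_l1",f_scale=.002)
    return r0.x, np.sqrt((r0.fun**2).mean())
def blue(im):
    h=cv2.cvtColor(im,cv2.COLOR_BGR2HSV); return cv2.inRange(h,(100,110,40),(125,255,255))
E
python3 - <<'E'
from m import *
for n in("scene","side"):
    im=cv2.imread(f"pics/{n}0.png"); I=info(n); h=cv2.cvtColor(im,cv2.COLOR_BGR2HSV)
    print(n)
    for c in blobs(blue(im),150): print(" cup",c.mean(0).round(),*[np.round(v,4) for v in rim(n,c,.08,.033,I)])
    for c in blobs(cv2.inRange(h,(50,120,40),(75,255,255)),1500):
        P=np.array([plane(n,p,.03,I)[:2] for p in c]).astype(np.float32); print(" green",c.mean(0).round(),cv2.minAreaRect(P))
    for c in blobs(cv2.inRange(h,(5,180,80),(18,255,255)),80):
        P=np.array([plane(n,p,.08,I)[:2] for p in c]); print(" orange",c.mean(0).round(),len(c))
        q=c.astype(int); v=h[int(c[:,1].min()):int(c[:,1].max())+1,int(c[:,0].min()):int(c[:,0].max())+1]
        print(np.percentile(v[...,2][v[...,1]>180],[10,30,50,70,90]))
a=cv2.imread("pics/scene0.png")[150:310,200:450]; b=cv2.imread("pics/side0.png")[170:380,190:420]
A=cv2.resize(a,(400*2,512)); 
A=cv2.resize(a,None,fx=1.7*1,fy=1.7); B=cv2.resize(b,None,fx=1.6,fy=1.6)
H=max(A.shape[0],B.shape[0]); A=cv2.copyMakeBorder(A,0,H-A.shape[0],0,0,0); B=cv2.copyMakeBorder(B,0,H-B.shape[0],0,0,0)
cv2.imwrite("pics/crop1.png",np.hstack([A,B])[:, :800])
E
```

```text
scene
 cup [239. 262.] [ 0.4654 -0.2246] 0.0008
 cup [286. 228.] [ 0.4634 -0.0682] 0.0009
 cup [316. 195.] [0.4314 0.0621] 0.0009
 cup [360. 178.] [0.4634 0.194 ] 0.001
 green [262. 320.] ((0.6171896457672119, -0.2675764560699463), (0.1624501347541809, 0.1617833971977234), 5.067680835723877)
 orange [333. 250.] 100
[ 88. 115. 215. 216. 222.]
side
 cup [317. 327.] [0.458  0.2005] 0.0008
 cup [354. 283.] [0.4264 0.0684] 0.0008
 cup [360. 237.] [ 0.4581 -0.0607] 0.001
 cup [380. 193.] [ 0.4602 -0.2168] 0.0012
 green [330. 176.] ((0.611057698726654, -0.2548104226589203), (0.15933765470981598, 0.1749897450208664), 5.011679649353027)
 green [552.  55.] ((0.13474687933921814, -1.176122784614563), (0.15811023116111755, 0.6891112327575684), 0.863014817237854)
 orange [305. 232.] 69
[187.3 220.  221.  221.  222. ]
```

View pics/crop1.png

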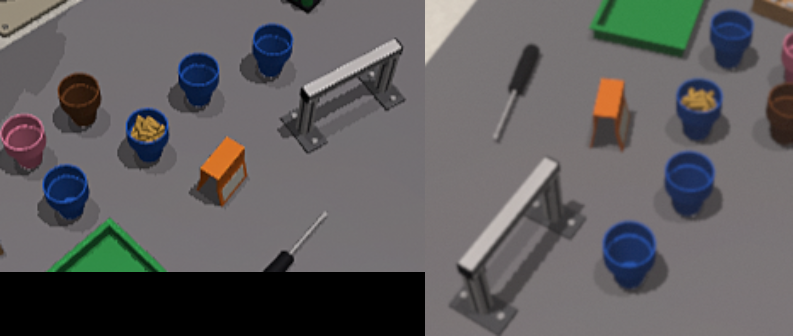

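The crop confirms it: blue empties are at scene (239,262), (316,195) and (360,178). The cup at (286,228) has brass in it and stays. Now the rail and card.

Run:
```python
from m import *
roi={"scene":(365,165,445,215),"side":(205,265,280,350)}
for n in("scene","side"):
    im=cv2.imread(f"pics/{n}0.png"); I=info(n); h=cv2.cvtColor(im,cv2.COLOR_BGR2HSV); print(n)
    x0,y0,x1,y1=roi[n]; v=h[...,2]; print(np.percentile(v[y0:y1,x0:x1],[50,80,90,95,99]))
    for T in(140,170):
        m=np.zeros_like(v); m[y0:y1,x0:x1]=(v[y0:y1,x0:x1]>T)*255
        for c in blobs(m,100): print(T,len(c),c.mean(0),cv2.minAreaRect(np.array([plane(n,p,.12,I)[:2] for p in c],np.float32)))
    # card top: brightest (scene) orange
    m=cv2.inRange(h,(5,150,60),(18,255,255))
    ys,xs=np.where(m); vs=v[ys,xs]; print(np.histogram(vs,bins=range(80,240,10)))
    for lo,hi in((205,218),(218,256),(205,256)):
        for c in blobs(cv2.inRange(h,(5,150,lo),(18,255,hi)),60): print("card",lo,c.mean(0),cv2.minAreaRect(np.array([plane(n,p,.08,I)[:2] for p in c],np.float32)))
    for nm,lo,hi in(("pink",(165,80,60),(179,255,255)),("brown",(5,80,30),(15,255,130))):
        for c in blobs(cv2.inRange(h,lo,hi),200): print(nm,c.mean(0).round(),rim(n,c,.08,.033,I)[0].round(3))
```

```text
scene
[115. 116. 154. 187. 203.]
140 119 [407.00840336 189.19327731] ((0.6045036315917969, 0.23112022876739502), (0.17791135609149933, 0.0209480132907629), 81.6944808959961)
170 116 [406.56034483 189.04310345] ((0.6032611727714539, 0.23125861585140228), (0.17498521506786346, 0.018295422196388245), 81.65619659423828)
(array([102,  92,  59, 113,  15,  11,   5,  20,  19,   8,  10,  15,  13,
       213,  56]), array([ 80,  90, 100, 110, 120, 130, 140, 150, 160, 170, 180, 190, 200,
       210, 220, 230]))
card 205 [330.04477612 242.59701493] ((0.5811400413513184, -0.015244919806718826), (0.03188541531562805, 0.06636232882738113), 13.582930564880371)
card 218 [330.65454545 242.2       ] ((0.5810829997062683, -0.015004508197307587), (0.03066614642739296, 0.06602004170417786), 14.335149765014648)
card 205 [330.40740741 242.51851852] ((0.5811113119125366, -0.015126097947359085), (0.03188541531562805, 0.06660681217908859), 13.582930564880371)
pink [174. 239.] [ 0.298 -0.315]
pink [214. 232.] [ 0.349 -0.222]
brown [ 92. 465.] [ 0.692 -0.744]
brown [187. 332.] [ 0.543 -0.427]
brown [176. 294.] [
[... 376 characters left out ...]
05446076393127, 0.01832651160657406), 81.7932357788086)
(array([ 32,  48,   7,  10,  11,  13,  16,  26,  30,  32,  23,  19,  15,
        35, 247]), array([ 80,  90, 100, 110, 120, 130, 140, 150, 160, 170, 180, 190, 200,
       210, 220, 230]))
card 218 [304.37704918 230.73770492] ((0.5772143006324768, -0.011095762252807617), (0.028201069682836533, 0.06271959096193314), 14.466172218322754)
card 205 [304.15625 230.5    ] ((0.5779979825019836, -0.011562783271074295), (0.0303879976272583, 0.06525535881519318), 14.452014923095703)
pink [440. 196.] [ 0.293 -0.309]
brown [417. 239.] [ 0.336 -0.103]
brown [415. 166.] [ 0.401 -0.358]
brown [376. 138.] [ 0.537 -0.419]
brown [360.  54.] [ 0.723 -0.82 ]
```

{"method": "arm_command", "body": {"moves": [2,2,-1,-3,3.5,-1,-1,-5,3.5,-1,-1,-5,3.5,-1,-1,-5,3.5,-1,-1,-5], "fingers": 100}}

```text
time: 0.57
ee_pos: [0.3838, -0.46, 0.2724]
eef_rot: [0.912, 0.41, -0.0, -0.0]
ft_force: [1.0, -0.2, 0.5]
width: 0.0867
grip_force: 0.0
```

{"method": "arm_command", "body": {"moves": [3.8,-1.6,0,0,3.8,-1.6,0,0,3.8,-1.6,0,0,3.8,-1.6,0,0,3.8,-1.6,0,0,3.8,-1.6,0,0,0,0,0,0,0,0,0,0,0,0,0,0]}}

```text
time: 1.32
ee_pos: [0.4628, -0.228, 0.2724]
eef_rot: [0.913, 0.408, -0.0, 0.0]
ft_force: [0.3, 0.2, 0.0]
width: 0.087
grip_force: 0.0
```

Run:
```python
from m import *
s=r.read_state(); print(s["ee_pos"],s["eef_rot"],s["joint_positions"],s["time"])
im,I=snap("wrist","w1.png"); print(I[2])
for c in blobs(blue(im),800): print(c.mean(0).round(),rim("wrist",c,.08,.033,I))
```

```text
[ 0.4627682  -0.2280408   0.27244654] [ 9.12858865e-01  4.08275160e-01 -2.57707299e-04  1.36724392e-04] [ 0.72189854  0.08962102 -0.37487708  1.6512491   0.03378366  1.40718866
 -0.38678975] 1.3167
[ 0.50770949 -0.17677327  0.43467642]
[314. 213.] (array([ 0.46236413, -0.21969625]), np.float64(0.00042619750890879473))
[208. 101.] (array([ 0.45991423, -0.06449712]), np.float64(0.00039623769750348793))
[120.  47.] (array([0.427742  , 0.06561868]), np.float64(0.00044270680420761745))
```

View pics/w1.png

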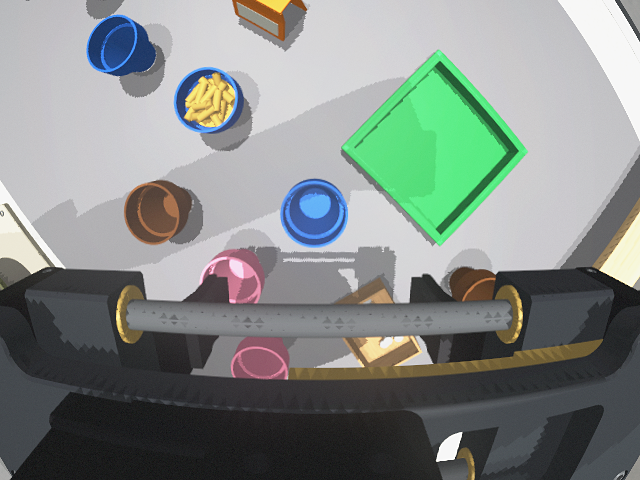

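The wrist view shows empty cup A at (314,213), with the full cup at (208,101), cup B at (120,47) and the tray at (435,148). The A, B and full-cup positions agree with the two-view averages to 1-2 mm. I'm descending on A.

{"method": "arm_command", "body": {"moves": [0.6,-0.6,4,0,0,0,4,0,0,0,4,0,0,0,4,0,0,0,3.5,0,0,0,2.5,0,0,0,0,0]}}

```text
time: 1.95
ee_pos: [0.4585, -0.2192, 0.0473]
eef_rot: [0.913, 0.407, -0.003, -0.003]
ft_force: [-1.0, 1.0, -0.2]
width: 0.0872
grip_force: 0.0
```

{"method": "arm_command", "body": {"moves": [0,0,0,0,0,0,0,0,0,0,0,0,0,0,0,0,0,0,0,0], "fingers": 55, "squeeze": 8}}

```text
time: 2.37
ee_pos: [0.4637, -0.2197, 0.0542]
eef_rot: [0.913, 0.408, 0.001, 0.001]
ft_force: [-1.7, -0.3, 6.3]
width: 0.0664
grip_force: 8.0
```

{"method": "arm_command", "body": {"moves": [0,0,-2,0,0,0,-3,0,0.7,1.4,-1,0,1.4,2.8,0,0,1.4,2.8,0,0,1.4,2.8,0,0,1.4,2.8,0,0,0.7,1.4,0,0,0,0,0,0,0,0,0,0]}}

```text
time: 3.2
ee_pos: [0.614, -0.26, 0.1124]
eef_rot: [0.913, 0.408, 0.0, -0.0]
ft_force: [0.1, -0.3, -1.3]
width: 0.0666
grip_force: 8.0
```

{"method": "arm_command", "body": {"moves": [0,0,1.5,0,0,0,1.5,0,0,0,1.2,0,0,0,0.8,0,0,0,0.5,0,0,0,0,0,0,0,0,0]}}

```text
time: 3.78
ee_pos: [0.6136, -0.2603, 0.058]
eef_rot: [0.913, 0.408, 0.0, 0.0]
ft_force: [-0.2, -0.1, 0.2]
width: 0.0662
grip_force: 8.0
```

{"method": "arm_command", "body": {"moves": [0,0,0.1,0,0,0,0,0]}}

```text
time: 3.95
ee_pos: [0.6138, -0.2604, 0.0569]
eef_rot: [0.913, 0.408, 0.0, 0.0]
ft_force: [-0.5, -1.1, -0.7]
width: 0.0664
grip_force: 8.0
```

{"method": "arm_command", "body": {"moves": [0,0,0,0,0,0,0,0,0,0,0,0,0,0,0,0,0,0,-1,0,0,0,-2,0,0,0,-3,0,0,0,-3,0,0,0,-3,0,0,0,-3,0,0,0,0,0], "fingers": 100}}

```text
time: 4.87
ee_pos: [0.6162, -0.2608, 0.2147]
eef_rot: [0.913, 0.408, 0.004, 0.004]
ft_force: [0.5, 0.9, 1.3]
width: 0.0868
grip_force: 0.0
```

{"method": "arm_command", "body": {"moves": [0.6,-1.7,0,0,1.2,-3.5,0,0,1.2,-3.5,0,0,1.2,-3.5,0,0,1.2,-3.5,0,0,1.2,-3.5,0,0,1.2,-3.5,0,0,1.2,-3.5,0,0,1.2,-3.5,0,0,1.2,-3.5,0,0,0.6,-1.7,0,0,0,0,0,0]}}

```text
time: 5.87
ee_pos: [0.4319, 0.0659, 0.2075]
eef_rot: [0.912, 0.411, 0.001, 0.001]
ft_force: [0.6, 1.2, 0.2]
width: 0.0873
grip_force: 0.0
```

Run:
```python
from m import *
s=r.read_state(); print(s["ee_pos"],s["eef_rot"],s["joint_positions"],s["time"])
im,I=snap("wrist","w2.png"); print(I[2])
for c in blobs(blue(im),500): print(c.mean(0).round(),rim("wrist",c,.08,.033,I))
im,I=snap("scene","s2.png")
for c in blobs(blue(im),150): print("scene z80,z84",c.mean(0).round(),rim("scene",c,.08,.033,I),rim("scene",c,.084,.033,I)[0])
im,I=snap("side","d2.png")
for c in blobs(blue(im),150): print("side z80,z84",c.mean(0).round(),rim("side",c,.08,.033,I),rim("side",c,.084,.033,I)[0])
```

```text
[0.43189264 0.06587716 0.20754936] [9.11591251e-01 4.11096804e-01 5.98227299e-04 6.70951528e-04] [ 0.38684343 -0.05341338 -0.61402434  1.9202675  -0.03114072  1.26369862
 -0.94061815] 5.8667
[0.47618785 0.11742663 0.36986922]
[316. 236.] (array([0.42844656, 0.06651295]), np.float64(0.0003801178263100847))
[237.  90.] (array([0.45994278, 0.19790998]), np.float64(0.000328783838519371))
scene z80,z84 [261. 312.] (array([ 0.61354163, -0.26385676]), np.float64(0.0009208533607805158)) [ 0.61533626 -0.26468742]
scene z80,z84 [286. 228.] (array([ 0.46314703, -0.06804421]), np.float64(0.001049433954731445)) [ 0.465431   -0.06955138]
scene z80,z84 [317. 195.] (array([0.43175927, 0.06201338]), np.float64(0.0008578076671482917)) [0.43414014 0.06006431]
scene z80,z84 [360. 178.] (array([0.46341228, 0.19443131]), np.float64(0.0011243600522304502)) [0.46567832 0.19203339]
side z80,z84 [317. 327.] (array([0.45783177, 0.20006697]), np.float64(0.0007990617411523367)) [0.45681724 0.20245399]
side z80,z84 [355. 283.] (array([0.42625517, 0.06766428]), np.float64(0.001499100833249779)) [0.42532207 0.07063387]
side z80,z84 [353. 241.] (array([ 0.45412392, -0.06061135]), np.float64(0.004074844665575318)) [ 0.45304662 -0.05725156]
side z80,z84 [328. 158.] (array([ 0.61411372, -0.2593164 ]), np.float64(0.005586146556583701)) [ 0.61236409 -0.25490437]
```

{"method": "arm_command", "body": {"moves": [0,0,1,0,0,0,1,0,0,0,0,0]}}

```text
time: 6.27
ee_pos: [0.4324, 0.0609, 0.1839]
eef_rot: [0.913, 0.408, -0.002, -0.001]
ft_force: [-0.3, -0.2, 0.2]
width: 0.087
grip_force: 0.0
```

{"method": "arm_command", "body": {"moves": [0.1,-0.6,2,0,0,0,2.5,0,0,0,2.5,0,0,0,2.5,0,0,0,2,0,0,0,1.3,0,0,0,0.5,0,0,0,0,0,0,0,0,0]}}

```text
time: 7.02
ee_pos: [0.4299, 0.0666, 0.0538]
eef_rot: [0.913, 0.408, -0.0, -0.0]
ft_force: [-0.9, 0.2, 0.7]
width: 0.0869
grip_force: 0.0
```

{"method": "arm_command", "body": {"moves": [0,0,0,0,0,0,0,0,0,0,0,0,0,0,0,0,0,0,0,0], "fingers": 55, "squeeze": 8}}

```text
time: 7.43
ee_pos: [0.43, 0.0666, 0.0539]
eef_rot: [0.913, 0.408, 0.0, 0.0]
ft_force: [0.1, 0.6, 2.3]
width: 0.0662
grip_force: 8.0
```

{"method": "arm_command", "body": {"moves": [0,0,-1,0,0,0,-3,0,0,0,-3,0,0,0,-3,0,0,0,-2,0,0,0,0,0]}}

```text
time: 7.93
ee_pos: [0.4318, 0.0672, 0.1784]
eef_rot: [0.913, 0.408, 0.003, 0.001]
ft_force: [0.9, 1.0, 0.0]
width: 0.0662
grip_force: 8.0
```

{"method": "arm_command", "body": {"moves": [-0.6,1.7,0,0,-1.2,3.5,0,0,-1.2,3.5,0,0,-1.2,3.5,0,0,-1.2,3.5,0,0,-1.2,3.5,0,0,-1.2,3.5,0,0,-1.2,3.5,0,0,-1.2,3.5,0,0,-1.2,3.5,0,0,-0.7,2.3,0,0,0,0,0,0]}}

```text
time: 8.93
ee_pos: [0.6136, -0.2659, 0.172]
eef_rot: [0.914, 0.406, -0.001, 0.0]
ft_force: [-0.2, -0.4, -0.6]
width: 0.0662
grip_force: 8.0
```

{"method": "arm_command", "body": {"moves": [0,0,0,0,0,0,0,0,0,0,0,0,0,0,0,0]}}

```text
time: 9.27
ee_pos: [0.6135, -0.259, 0.1739]
eef_rot: [0.913, 0.409, 0.0, -0.0]
ft_force: [-0.1, -0.2, -0.6]
width: 0.0662
grip_force: 8.0
```

{"method": "arm_command", "body": {"moves": [-0.1,0.1,1,0,0,0,1.5,0,0,0,1.5,0,0,0,1,0,0,0,1,0,0,0,1,0,0,0,0.6,0,0,0,0.4,0,0,0,0.2,0,0,0,0,0,0,0,0,0]}}

```text
time: 10.18
ee_pos: [0.614, -0.2617, 0.092]
eef_rot: [0.913, 0.408, 0.0, 0.0]
ft_force: [0.2, -0.2, -1.3]
width: 0.0661
grip_force: 8.0
```

{"method": "arm_command", "body": {"moves": [0,0,0.2,0,0,0,0.2,0,0,0,0,0,0,0,0,0]}}

```text
time: 10.52
ee_pos: [0.614, -0.2617, 0.0879]
eef_rot: [0.913, 0.408, 0.0, 0.0]
ft_force: [1.3, -0.3, 0.8]
width: 0.066
grip_force: 8.0
```

{"method": "arm_command", "body": {"moves": [0,0,0,0,0,0,0,0,0,0,0,0,0,0,0,0,0,0,-0.5,0,0,0,-1.5,0,0,0,-3,0,0,0,-3,0,0,0,-2.5,0,0,0,-0.5,0,0,0,0,0], "fingers": 100}}

```text
time: 11.43
ee_pos: [0.6148, -0.2619, 0.2004]
eef_rot: [0.913, 0.408, 0.001, 0.002]
ft_force: [0.7, 0.0, -0.2]
width: 0.0871
grip_force: 0.0
```

{"method": "arm_command", "body": {"moves": [1,-1.7,0,0,2,-3.5,0,0,2,-3.5,0,0,2,-3.5,0,0,2,-3.5,0,0,2,-3.5,0,0,2,-3.5,0,0,2,-3.5,0,0,2,-3.5,0,0,2,-3.5,0,0,2,-3.5,0,0,2,-3.5,0,0]}}

```text
time: 12.43
ee_pos: [0.4657, 0.1791, 0.1964]
eef_rot: [0.913, 0.408, -0.001, 0.0]
ft_force: [1.5, 0.5, 0.1]
width: 0.0868
grip_force: 0.0
```

{"method": "arm_command", "body": {"moves": [1,-1.7,0,0,0,0,0,0,0,0,0,0,0,0,0,0,0,0,0,0]}}

```text
time: 12.85
ee_pos: [0.4616, 0.195, 0.1969]
eef_rot: [0.913, 0.407, -0.001, 0.0]
ft_force: [1.3, -0.2, -0.3]
width: 0.0872
grip_force: 0.0
```

Run:
```python
from m import *
s=r.read_state(); print(s["ee_pos"],s["eef_rot"],s["joint_positions"],s["time"])
im,I=snap("wrist","w3.png"); print(I[2])
for c in blobs(blue(im),500): print(c.mean(0).round(),rim("wrist",c,.08,.033,I))
a,I=snap("scene","s3.png"); 
for c in blobs(blue(a),150): print("scene",c.mean(0).round(),rim("scene",c,.114,.033,I))
b,J=snap("side","d3.png")
print(proj("side",(.614,-.261,.114),J),proj("scene",(.614,-.261,.114),I))
A=cv2.resize(a[220:400,170:370],(400,360));B=cv2.resize(b[100:260,260:440],(400,360));cv2.imwrite("pics/c3.png",np.hstack([A,B]))
```

```text
[0.46164735 0.19497563 0.19687268] [ 9.13315688e-01  4.07251919e-01 -5.60039684e-04  1.19539108e-04] [ 0.16133087  0.13217387 -0.69614336  1.78601934  0.08910942  1.25622582
 -1.29014923] 12.85
[0.50678503 0.24614853 0.3590921 ]
[315. 233.] (array([0.4600592 , 0.19952623]), np.float64(0.00038164137506760436))
scene [260. 309.] (array([ 0.61540043, -0.2656728 ]), np.float64(0.0008607632667934437))
scene [286. 228.] (array([ 0.48281139, -0.08096567]), np.float64(0.0010786391472507942))
scene [360. 178.] (array([0.48278042, 0.1736761 ]), np.float64(0.0013139604679657962))
(np.float64(330.10484944679416), np.float64(149.03636552658332)) (np.float64(259.9268935334562), np.float64(302.2454410748359))
```

View pics/c3.png

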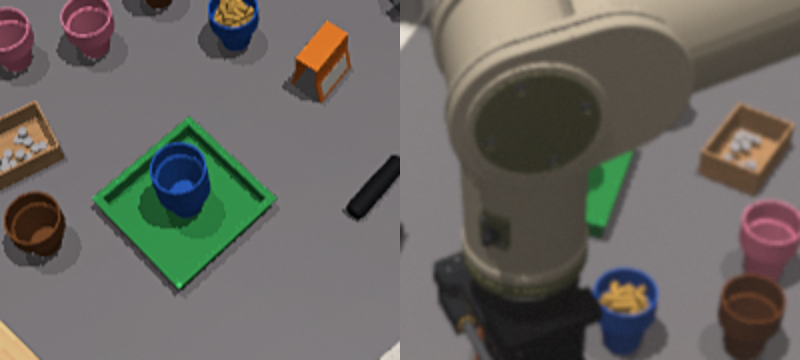

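The crop shows two cups nested and upright near the middle of the tray. Now cup C.

{"method": "arm_command", "body": {"moves": [0.2,-0.4,1.5,0,0,0,2.5,0,0,0,3,0,0,0,3,0,0,0,2.3,0,0,0,1.5,0,0,0,0.5,0,0,0,0,0,0,0,0,0]}}

```text
time: 13.75
ee_pos: [0.4602, 0.2008, 0.0552]
eef_rot: [0.913, 0.408, 0.0, -0.0]
ft_force: [-0.1, -0.6, 0.7]
width: 0.0871
grip_force: 0.0
```

{"method": "arm_command", "body": {"moves": [0,0,0,0,0,0,0,0,0,0,0,0,0,0,0,0,0,0,0,0], "fingers": 55, "squeeze": 8}}

```text
time: 14.17
ee_pos: [0.46, 0.2008, 0.055]
eef_rot: [0.913, 0.408, 0.0, 0.0]
ft_force: [-0.7, 0.1, 2.4]
width: 0.0656
grip_force: 7.9
```

{"method": "arm_command", "body": {"moves": [0,0,-1,0,0,0,-3,0,0,0,-3.5,0,0,0,-3.5,0,0,0,-3,0,0,0,-1.5,0,0,0,0,0]}}

```text
time: 14.75
ee_pos: [0.4611, 0.2018, 0.214]
eef_rot: [0.913, 0.408, 0.003, 0.001]
ft_force: [0.1, 0.1, -1.2]
width: 0.065
grip_force: 7.9
```

{"method": "arm_command", "body": {"moves": [-1,1.7,0,0,-2,3.5,0,0,-2,3.5,0,0,-2,3.5,0,0,-2,3.5,0,0,-2,3.5,0,0,-2,3.5,0,0,-2,3.5,0,0,-2,3.5,0,0,-2,3.5,0,0,-2,3.5,0,0,-2,3.5,0,0]}}

```text
time: 15.75
ee_pos: [0.6059, -0.2404, 0.2088]
eef_rot: [0.913, 0.408, -0.0, -0.0]
ft_force: [0.2, 0.5, -0.4]
width: 0.065
grip_force: 7.9
```

{"method": "arm_command", "body": {"moves": [-1.2,2.1,0,0,0,0,0,0,0,0,0,0,0,0,0,0,0,0,0,0,0,0,0,0]}}

```text
time: 16.25
ee_pos: [0.6138, -0.2601, 0.2098]
eef_rot: [0.912, 0.409, 0.0, -0.0]
ft_force: [-0.0, 1.3, -0.6]
width: 0.0653
grip_force: 7.9
```

Run:
```python
from m import *
a,I=snap("scene","s4.png"); b,J=snap("side","d4.png")
u=[int(v) for v in proj("scene",(.614,-.261,.15),I)]; w=[int(v) for v in proj("side",(.614,-.261,.15),J)]
f=lambda i,p:cv2.resize(i[max(p[1]-60,0):p[1]+60,max(p[0]-65,0):p[0]+65],(400,370))
cv2.imwrite("pics/c4.png",np.hstack([f(a,u),f(b,w)]))
```

```text
(no output)
```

View pics/c4.png

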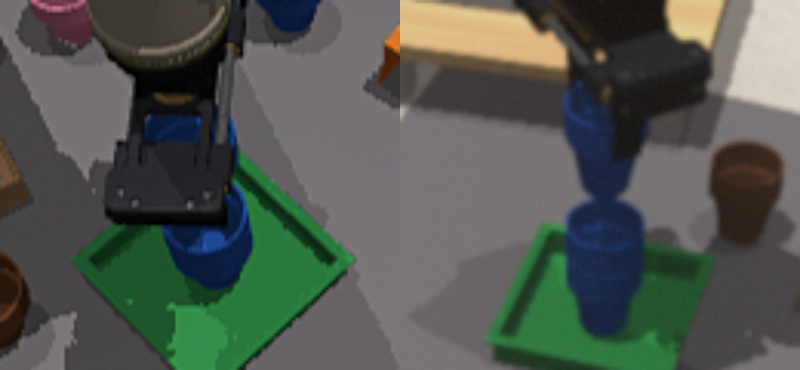

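The crop shows cup C held upright directly over the two-cup stack. I'm lowering it.

{"method": "arm_command", "body": {"moves": [-0.1,0.1,1,0,0,0,1.5,0,0,0,1.5,0,0,0,1.3,0,0,0,1,0,0,0,1,0,0,0,0.7,0,0,0,0.5,0,0,0,0.2,0,0,0,0,0,0,0,0,0]}}

```text
time: 17.27
ee_pos: [0.6141, -0.2631, 0.1231]
eef_rot: [0.913, 0.408, 0.0, 0.0]
ft_force: [1.0, -0.4, 0.7]
width: 0.0655
grip_force: 7.9
```

{"method": "arm_command", "body": {"moves": [0,0,0.2,0,0,0,0.1,0,0,0,0,0,0,0,0,0]}}

```text
time: 17.6
ee_pos: [0.6138, -0.263, 0.1197]
eef_rot: [0.913, 0.408, 0.0, 0.0]
ft_force: [-0.1, 0.2, 0.1]
width: 0.0649
grip_force: 7.9
```

{"method": "arm_command", "body": {"moves": [0,0,0.1,0,0,0,0,0]}}

```text
time: 17.77
ee_pos: [0.614, -0.263, 0.119]
eef_rot: [0.913, 0.408, 0.0, 0.0]
ft_force: [-0.3, -0.0, 2.1]
width: 0.0651
grip_force: 7.9
```

{"method": "arm_command", "body": {"moves": [0,0,0,0,0,0,0,0,0,0,0,0,0,0,0,0,0,0,-0.5,0,0,0,-1.5,0,0,0,-3,0,0,0,-3,0,0,0,-3,0,0,0,-1.5,0,0,0,0,0], "fingers": 100}}

```text
time: 18.68
ee_pos: [0.6154, -0.2634, 0.2487]
eef_rot: [0.913, 0.408, 0.002, 0.002]
ft_force: [0.5, 0.2, 0.5]
width: 0.0867
grip_force: 0.0
```

{"method": "arm_command", "body": {"moves": [1.1,-1.4,0,0,2.3,-2.7,0,0,2.3,-2.7,0,0,2.3,-2.7,0,0,2.3,-2.7,0,0,2.3,-2.7,0,0,2.3,-2.7,0,0,1.2,-1.5,0,0]}}

```text
time: 19.35
ee_pos: [0.5777, -0.0107, 0.2433]
eef_rot: [0.912, 0.41, 0.0, -0.001]
ft_force: [0.7, 0.9, -0.2]
width: 0.087
grip_force: 0.0
```

{"method": "arm_command", "body": {"moves": [0,0,0,-7,0,0,0,-7,0,0,0,-7,0,0,0,-7,0,0,0,-7,0,0,0,-7,0,0,0,-7,0,0,0,-7,0,0,0,0,0,0,0,0,0,0,0,0]}}

```text
time: 20.27
ee_pos: [0.5786, -0.0158, 0.2433]
eef_rot: [0.616, 0.788, -0.0, -0.0]
ft_force: [0.1, 0.5, -0.2]
width: 0.0868
grip_force: 0.0
```

Run:
```python
from m import *
s=r.read_state(); print(s["ee_pos"],s["eef_rot"],s["joint_positions"],s["time"])
im,I=snap("wrist","w5.png"); a,_=snap("scene","s5.png"); b,_=snap("side","d5.png")
for n,i,z in(("scene",a,.144),("side",b,.144)):
    for c in blobs(blue(i),150): print(n,c.mean(0).round(),rim(n,c,z,.033,info(n)))
h=cv2.cvtColor(im,cv2.COLOR_BGR2HSV); m=cv2.inRange(h,(5,150,60),(20,255,255))
print(np.histogram(h[...,2][m>0],bins=range(60,261,20)))
for lo in(60,160,200,230):
    for c in blobs(cv2.inRange(h,(5,150,lo),(20,255,255)),800): print(lo,c.mean(0).round(),cv2.minAreaRect(np.array([plane("wrist",p,.08,I)[:2] for p in c],np.float32)))
cv2.imwrite("pics/c5.png",np.hstack([cv2.resize(im,(400,300)),cv2.resize(a[220:370,180:380],(400,300))]))
```

```text
[ 0.57855753 -0.01576628  0.24327051] [ 6.16002119e-01  7.87744473e-01 -1.22688094e-04 -1.41274263e-04] [ 0.45974609  0.27844353 -0.61848753  1.53041421  0.16283591  1.38515231
  0.07279566] 20.2667
scene [259. 306.] (array([ 0.61568406, -0.2671918 ]), np.float64(0.0007689986020823702))
scene [287. 228.] (array([ 0.50029913, -0.09193963]), np.float64(0.001469499454735528))
side [360. 236.] (array([ 0.44200977, -0.00400727]), np.float64(0.0020974069278694484))
side [334. 174.] (array([ 0.54210602, -0.15349891]), np.float64(0.009945222689154784))
(array([   2,    9,   48,   69, 1095,   24,   71,   54, 1237,  415]), array([ 60,  80, 100, 120, 140, 160, 180, 200, 220, 240, 260]))
60 [320. 217.] ((0.5774338245391846, -0.00901087000966072), (0.03854146972298622, 0.0747668519616127), 14.029621124267578)
160 [320. 204.] ((0.5752158761024475, 0.002656003460288048), (0.03332393616437912, 0.04070213809609413), 13.494710922241211)
200 [320. 204.] ((0.5749724507331848, 0.002579962834715843), (0.033007290214300156, 0.0404263436794281), 14.00110912322998)
230 [319. 204.] ((0.5749532580375671, 0.002582024782896042), (0.03275255486369133, 0.04023761302232742), 14.444250106811523)
```

View pics/c5.png

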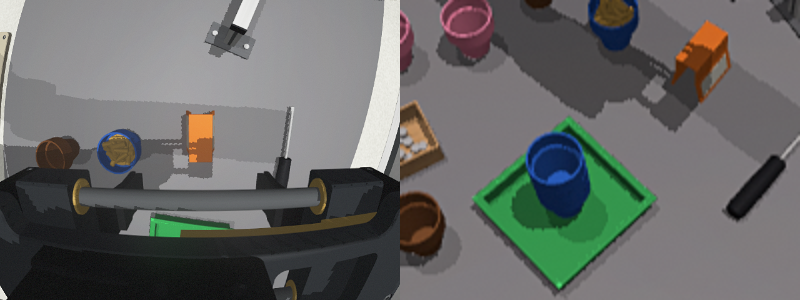

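The left panel shows the card at (200,138) under the gripper, half in shadow. The right panel shows three nested cups upright in the tray. Now the card.

{"method": "arm_command", "body": {"moves": [0.4,0.1,1.5,0,0,0,3,0,0,0,3,0,0,0,3,0,0,0,3,0,0,0,2.5,0,0,0,2,0,0,0,1.3,0,0,0,0.5,0,0,0,0,0,0,0,0,0]}}

```text
time: 21.33
ee_pos: [0.5794, -0.0115, 0.0465]
eef_rot: [0.614, 0.789, 0.0, 0.001]
ft_force: [-1.0, -0.3, 0.8]
width: 0.087
grip_force: 0.0
```

{"method": "arm_command", "body": {"moves": [0,0,0,0,0,0,0,0,0,0,0,0,0,0,0,0,0,0,0,0,0,0,0,0], "fingers": 20, "squeeze": 10}}

```text
time: 21.83
ee_pos: [0.5788, -0.0116, 0.0457]
eef_rot: [0.614, 0.789, 0.0, 0.0]
ft_force: [-0.8, 0.9, -0.3]
width: 0.0549
grip_force: 0.0
```

{"method": "arm_command", "body": {"moves": [0,0,0,0,0,0,0,0,0,0,0,0,0,0,0,0,0,0,0,0,0,0,0,0]}}

```text
time: 22.33
ee_pos: [0.5787, -0.0116, 0.0455]
eef_rot: [0.614, 0.789, -0.0, 0.0]
ft_force: [-0.3, -0.4, 1.3]
width: 0.0341
grip_force: 9.9
```

{"method": "arm_command", "body": {"moves": [0,0,-1,0,0,0,-2.5,0,0,0,-3,0,0,0,-3,0,0,0,-3,5.5,0,0,-2,5.5,0,0,-0.5,5.6,0,0,0,5.6,0,0,0,0,0,0,0,0,0,0,0,0]}}

```text
time: 23.25
ee_pos: [0.5784, -0.0115, 0.1955]
eef_rot: [0.754, 0.657, -0.0, -0.0]
ft_force: [0.5, -0.1, -1.2]
width: 0.034
grip_force: 9.9
```

Run:
```python
from m import *
s=r.read_state(); print(s["ee_pos"],s["eef_rot"],s["joint_positions"],s["time"])
im,I=snap("wrist","w6.png"); h=cv2.cvtColor(im,cv2.COLOR_BGR2HSV)
ps=[proj("wrist",p,I) for p in((.589,.142,.12),(.615,.322,.12))];print(ps)
for T in(200,225,245):
    m=((h[...,2]>T)&(h[...,1]<40)).astype(np.uint8)*255; m[:, :250]=0;m[:,480:]=0
    for c in blobs(m,400):
        print(T,c.mean(0).round(),cv2.minAreaRect(np.array([plane("wrist",p,.12,I)[:2] for p in c],np.float32)))
cv2.imwrite("pics/w6v.png",im)
```

```text
[ 0.57843229 -0.01150306  0.1954518 ] [ 7.53585452e-01  6.57349911e-01 -2.09562495e-04 -1.29782469e-04] [ 0.40878986  0.29820772 -0.56303659  1.60131655  0.16395782  1.29009018
 -0.31615706] 23.25
[(np.float64(303.82241291566004), np.float64(21.43046646095189)), (np.float64(308.31977019125117), np.float64(-164.25958081557988))]
200 [303.   8.] ((0.589510977268219, 0.15232452750205994), (0.011220117099583149, 0.018880071118474007), 81.0512924194336)
225 [303.   8.] ((0.5896084308624268, 0.15230917930603027), (0.011220117099583149, 0.01868276670575142), 81.0512924194336)
```

View pics/w6v.png

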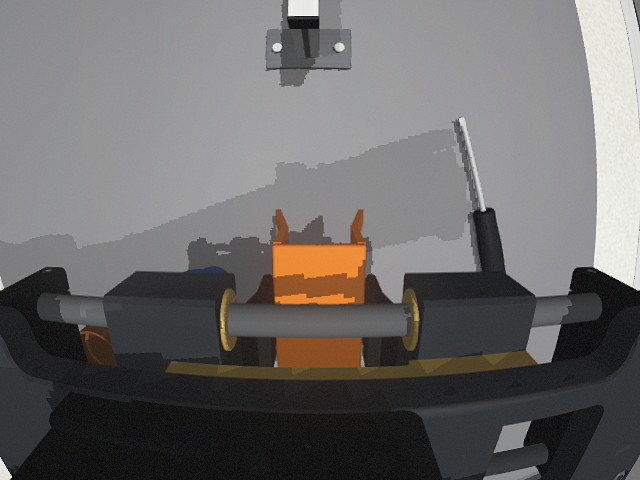

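The wrist view shows the card square in the pads at (318,305) and the near end of the rail at (303,10). I'm moving it over the bar and re-measuring the bar from there.

{"method": "arm_command", "body": {"moves": [2,0,0,0.4,3.5,-0.2,0,0,3.5,-0.2,0,0,3.5,-0.2,0,0,3.5,-0.2,0,0,3.5,-0.2,0,0,3,0,0,0,2,0,0,0,0,0,0,0,0,0,0,0,0,0,0,0]}}

```text
time: 24.22
ee_pos: [0.6046, 0.2312, 0.1951]
eef_rot: [0.757, 0.654, -0.0, 0.0]
ft_force: [0.4, -0.3, 0.2]
width: 0.0339
grip_force: 9.9
```

Run:
```python
from m import *
s=r.read_state(); print(s["ee_pos"],s["eef_rot"],s["time"])
im,I=snap("wrist","w7.png"); h=cv2.cvtColor(im,cv2.COLOR_BGR2HSV)
for T in(200,225):
    m=((h[...,2]>T)&(h[...,1]<40)).astype(np.uint8)*255; m[:, :250]=0;m[:,400:]=0
    for c in blobs(m,300):
        P=np.array([plane("wrist",p,.12,I)[:2] for p in c],np.float32); print(T,c.min(0),c.max(0),cv2.minAreaRect(P))
for c in blobs(cv2.inRange(h,(5,150,60),(20,255,255)),800):
    P=np.array([plane("wrist",p,s["ee_pos"][2]+.0345,I)[:2] for p in c if p[1]>245],np.float32); print("card",c.min(0),c.max(0),cv2.minAreaRect(P))
cv2.imwrite("pics/w7v.png",im)
```

```text
[0.60455177 0.2312486  0.19511481] [ 7.56894905e-01  6.53536409e-01 -4.99101817e-04  1.26749210e-04] 24.2167
200 [300. 113.] [329. 235.] ((0.6086934804916382, 0.2831897735595703), (0.07909583300352097, 0.018543794751167297), 81.81416320800781)
225 [300. 113.] [329. 182.] ((0.6112420558929443, 0.3004224896430969), (0.04423559457063675, 0.018356679007411003), 81.75015258789062)
card [276. 338.] [362. 367.] ((0.602537989616394, 0.2217179536819458), (0.013931182213127613, 0.03377716243267059), 81.65472412109375)
card [273. 210.] [365. 304.] ((0.607309877872467, 0.2541787326335907), (0.022507278248667717, 0.03377838060259819), 81.64232635498047)
```

View pics/w7v.png

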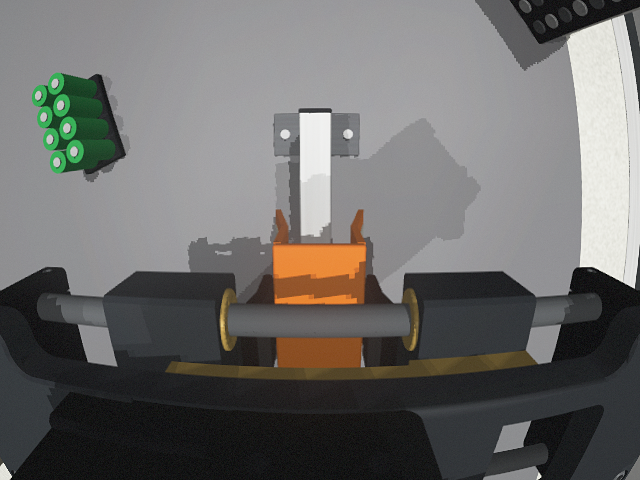

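The wrist view shows the bar at column 314 and the card over it centred near column 319. The rays put the card 3 mm too far along tool +y, so I'll correct that and lower.

{"method": "arm_command", "body": {"moves": [0.2,-0.3,0.5,0,0,0,1,0,0,0,1,0,0,0,1,0,0,0,1,0,0,0,0.5,0,0,0,0,0,0,0,0,0]}}

```text
time: 24.93
ee_pos: [0.6017, 0.2347, 0.1452]
eef_rot: [0.757, 0.653, -0.0, -0.0]
ft_force: [-0.2, -0.5, 0.1]
width: 0.034
grip_force: 9.9
```

{"method": "arm_command", "body": {"moves": [0,0,1,0,0,0,1,0,0,0,1,0,0,0,0.8,0,0,0,0.7,0,0,0,0.3,0,0,0,0,0,0,0,0,0]}}

```text
time: 25.6
ee_pos: [0.6019, 0.2348, 0.0976]
eef_rot: [0.757, 0.653, 0.0, -0.0]
ft_force: [-0.4, 0.2, -0.5]
width: 0.0341
grip_force: 9.9
```

{"method": "arm_command", "body": {"moves": [0,0,0.3,0,0,0,0.3,0,0,0,0.1,0,0,0,0.1,0,0,0,0,0,0,0,0,0]}}

```text
time: 26.1
ee_pos: [0.6018, 0.2347, 0.0896]
eef_rot: [0.757, 0.653, 0.0, 0.0]
ft_force: [0.5, 0.1, -0.7]
width: 0.0337
grip_force: 10.1
```

{"method": "arm_command", "body": {"moves": [0,0,0.1,0,0,0,0,0,0,0,0,0]}}

```text
time: 26.35
ee_pos: [0.6019, 0.2347, 0.0895]
eef_rot: [0.757, 0.653, 0.0, 0.0]
ft_force: [-3.4, -1.8, 6.8]
width: 0.0336
grip_force: 10.4
```

{"method": "arm_command", "body": {"moves": [0,0,0,0,0,0,0,0,0,0,0,0,0,0,0,0,0,0,0,0,0,0,0,0,0,0,0,0,0,0,0,0,0,0,0,0], "fingers": 100}}

```text
time: 27.1
ee_pos: [0.6018, 0.2347, 0.0885]
eef_rot: [0.757, 0.653, -0.0, 0.0]
ft_force: [0.1, 0.5, 0.3]
width: 0.084
grip_force: 0.0
```

{"method": "arm_command", "body": {"moves": [0,0,-0.5,0,0,0,-1,0,0,0,-2,0,0,0,-3,0,0,0,-3,0,0,0,-3,0,0,0,-2,0,0,0,-1,0,-3,0,0,0,-3,0,0,0,-3,0,0,0,-3,0,0,0]}}

```text
time: 28.1
ee_pos: [0.5836, 0.1147, 0.2433]
eef_rot: [0.757, 0.654, -0.0, -0.0]
ft_force: [0.9, -0.1, -0.4]
width: 0.0869
grip_force: 0.0
```

Run:
```python
from m import *
s=r.read_state(); print(s["ee_pos"],s["time"],s["ft_force"])
im,I=snap("wrist","w8.png"); h=cv2.cvtColor(im,cv2.COLOR_BGR2HSV)
a,_=snap("scene","s8.png");b,_=snap("side","d8.png")
A=cv2.resize(a[140:380,170:470],(375,300));B=cv2.resize(b[130:380,170:470],(375,300))
C=cv2.resize(im,(400,300)); D=np.vstack([np.hstack([A,B]),np.hstack([C,np.zeros((300,350,3),np.uint8)])]); cv2.imwrite("pics/c8.png",D)
```

```text
[0.58363449 0.11470774 0.24330225] 28.1 [ 0.93725753 -0.11532269 -0.35577468]
```

View pics/c8.png

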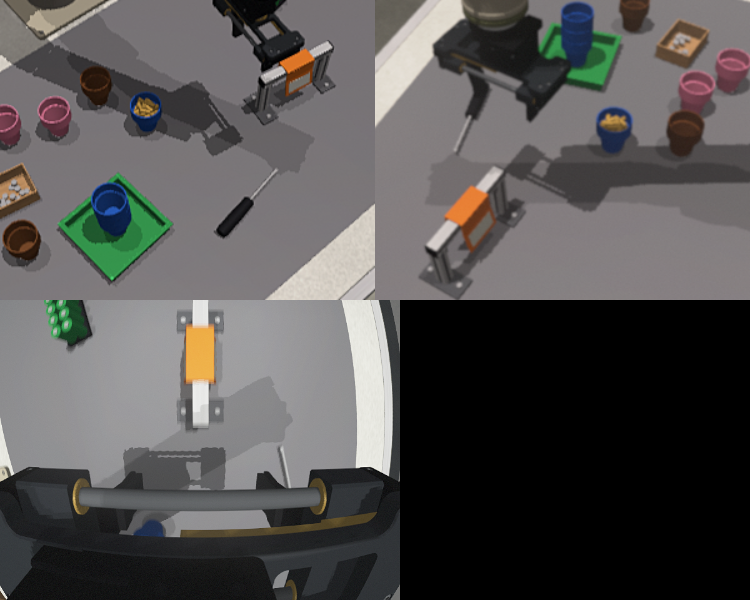

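The card sits square astride the bar, at (200,354) in the wrist panel. The three-cup stack is upright in the tray at (112,210) in the scene panel. The full cup, driver, washer box and cell block look unmoved, and the gripper is clear of everything.

```bash
python3 -c "
from bench import r
print(r.close_job())"
```

```text
the job is handed in; nothing more can be done
None
```

The three empty blue cups are nested upright in the green tray, the orange card hangs astride the rail bar, everything is released, and the job was handed in at about 28 s of the 72 s allowed; the verdict wasn't shown.

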